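Find the latched key on the bench switch box and release it

TASK

One of the four white keys on the bench switch box was left latched down, so its outlet is still on. Touch the keys with the fingertips one after another from left to right, each with a light tap and the fingers lifted off again, neither pressing a free key home nor releasing the latched one, to feel which it is; then press that key all the way down so that it unlatches and comes up level with the rest. Pick nothing up, do not strike the keys hard, and leave the vial, the bottle and the beaker where they stand.

Things in the scene. Friction and masses are not known exactly. Their poses are not given: they have to be found in the camera images.
- switch_box: fixed grey bench switch box with black top, 104 x 232 x 44 mm, four white keys in a row along its front half and four round outlets behind them (3 mm proud). Origin: centre of its underside, on the table; x towards the outlets (away from the robot), y along the row to the left, z up. Key centres at x = -16 mm, y = 78, 26, -26, -78 mm (left to right), 52 mm apart.
- key_a_top (a point): Centre of the top face of one of the four identical white keys; its place in the row differs from run to run (sort by y), and so does the place of the latched one. Cap 32 mm (box x) by 26 mm (box y). A free key's top is 59 mm above the table, 15 mm proud of the case; the latched one's is 4 mm lower. The point sinks straight down with the key.
- key_b_top (a point): The same point of another of the four keys (see key_a_top). Any free key: sprung, yields at about 2 N, takes 5 N to sink 4 mm and 8 N to sink 7 mm, and comes back up; a light tap sinks it less than 5 mm, 7 mm or more counts as pressed home.
- key_c_top (a point): The same point of another of the four keys (see key_a_top). Whichever key is latched: firm up to about 4 N, then sinks under 4 to 8 N; at its stop, 9.2 mm below the height of a free key (5.2 mm below its latched height), it unlatches, and it rises to the free height when the finger goes up.
- key_d_top (a point): The same point of another of the four keys (see key_a_top). The latched key may stand in any of the four places.
- key_a: the fixed collar of that key (the same letter's top point), and the key it carries; origin in the top plane of the case, 44 mm above the table, under the middle of the key; axes as those of the box
- key_b: the fixed collar of that key (the same letter's top point), and the key it carries; origin in the top plane of the case, 44 mm above the table, under the middle of the key; axes as those of the box
- key_c: the fixed collar of that key (the same letter's top point), and the key it carries; origin in the top plane of the case, 44 mm above the table, under the middle of the key; axes as those of the box
- key_d: the fixed collar of that key (the same letter's top point), and the key it carries; origin in the top plane of the case, 44 mm above the table, under the middle of the key; axes as those of the box
- vial: small open amber glass vial, 29 mm diameter, 66 mm tall, standing in front of the left half of the switch box; loose; origin at the centre of its underside, z up
- rollon: small amber bottle with a black cap, 29 mm diameter, 78 mm tall, standing behind the switch box; loose; origin at the centre of its underside, z up
- beaker: small clear beaker, 51 x 55 mm, 60 mm tall, standing in front of the right half of the switch box; loose; origin at the centre of its underside, z up
There are look-alikes about, which are no part of the job. What is shaped like the vial but blue is not meant.

How it is judged:
On the way, in this order (a step that is already met when the one before it is completed fails the run):
1. the leftmost key is tapped with the fingers (((contact force between key_a and the fingers above 0.5 N and y of key_a_top in the frame of switch_box between 0.063 and 0.093 m) or (contact force between key_b and the fingers above 0.5 N and y of key_b_top in the frame of switch_box between 0.063 and 0.093 m) or (contact force between key_c and the fingers above 0.5 N and y of key_c_top in the frame of switch_box between 0.063 and 0.093 m) or (contact force between key_d and the fingers above 0.5 N and y of key_d_top in the frame of switch_box between 0.063 and 0.093 m))), for 0.02 s.
2. the fingers are off the keys again, and one key is still latched down ((height (world z) of key_a_top between 0.0525 and 0.0565 m or height (world z) of key_b_top between 0.0525 and 0.0565 m or height (world z) of key_c_top between 0.0525 and 0.0565 m or height (world z) of key_d_top between 0.0525 and 0.0565 m) and contact force between each of key_a, key_b, key_c, key_d and the fingers below 0.05 N), for 0.1 s.
3. the second key is tapped with the fingers (((contact force between key_a and the fingers above 0.5 N and y of key_a_top in the frame of switch_box between 0.011 and 0.041 m) or (contact force between key_b and the fingers above 0.5 N and y of key_b_top in the frame of switch_box between 0.011 and 0.041 m) or (contact force between key_c and the fingers above 0.5 N and y of key_c_top in the frame of switch_box between 0.011 and 0.041 m) or (contact force between key_d and the fingers above 0.5 N and y of key_d_top in the frame of switch_box between 0.011 and 0.041 m))), for 0.02 s.
4. the fingers are off the keys again, and one key is still latched down (all of step 2), for 0.1 s.
5. the third key is tapped with the fingers (((contact force between key_a and the fingers above 0.5 N and y of key_a_top in the frame of switch_box between -0.041 and -0.011 m) or (contact force between key_b and the fingers above 0.5 N and y of key_b_top in the frame of switch_box between -0.041 and -0.011 m) or (contact force between key_c and the fingers above 0.5 N and y of key_c_top in the frame of switch_box between -0.041 and -0.011 m) or (contact force between key_d and the fingers above 0.5 N and y of key_d_top in the frame of switch_box between -0.041 and -0.011 m))), for 0.02 s.
6. the fingers are off the keys again, and one key is still latched down (all of step 4), for 0.1 s.
7. the rightmost key is tapped with the fingers (((contact force between key_a and the fingers above 0.5 N and y of key_a_top in the frame of switch_box between -0.093 and -0.063 m) or (contact force between key_b and the fingers above 0.5 N and y of key_b_top in the frame of switch_box between -0.093 and -0.063 m) or (contact force between key_c and the fingers above 0.5 N and y of key_c_top in the frame of switch_box between -0.093 and -0.063 m) or (contact force between key_d and the fingers above 0.5 N and y of key_d_top in the frame of switch_box between -0.093 and -0.063 m))), for 0.02 s.
8. the fingers are off the keys again, and one key is still latched down (all of step 6), for 0.1 s.
9. the latched key is pressed all the way down (8.5 mm or more below the height of a free key) (height (world z) of any of key_a_top, key_b_top, key_c_top, key_d_top below 0.0505 m), for 0.02 s.
At the end, for the whole second after the job is handed in: all four keys are up (within 1.2 mm of the free height), and vial, bottle and beaker stand upright within 15 mm of their first places (height (world z) of each of key_a_top, key_b_top, key_c_top, key_d_top above 0.0578 m and distance of each of vial, rollon, beaker from where it was at the start of the episode below 0.015 m and angle between each of vial, rollon, beaker's own z axis and vertical below 0.15 rad); the robot touches nothing.
It fails at once if a free key is pressed home (7 mm or more) while another is latched down ((height (world z) of key_a_top below 0.052 m and height (world z) of any of key_b_top, key_c_top, key_d_top below 0.0565 m) or (height (world z) of key_b_top below 0.052 m and height (world z) of any of key_a_top, key_c_top, key_d_top below 0.0565 m) or (height (world z) of key_c_top below 0.052 m and height (world z) of any of key_a_top, key_b_top, key_d_top below 0.0565 m) or (height (world z) of key_d_top below 0.052 m and height (world z) of any of key_a_top, key_b_top, key_c_top below 0.0565 m)).
It fails at once if a key is struck hard (over 45 N) (contact force between any of key_a, key_b, key_c, key_d and anything else above 45 N).
It fails at once if the vial, bottle or beaker is lifted, tipped or shifted by 15 mm or more (not ((distance of vial from where it was at the start of the episode below 0.015 m and angle between vial's own z axis and vertical below 0.15 rad) and (distance of rollon from where it was at the start of the episode below 0.015 m and angle between rollon's own z axis and vertical below 0.15 rad) and (distance of beaker from where it was at the start of the episode below 0.015 m and angle between beaker's own z axis and vertical below 0.15 rad))).
It also fails if it takes over 48 s, if anything falls off the work surface, if the arm or the gripper's body presses on something with over 40 N, if the wrist force passes 120 N, or if a joint passes its speed limit or range.

ROBOT

A 6-joint arm with a two-finger parallel gripper is mounted at the origin on a cart in front of the work surface, level with it; the furniture and walls round the work are solid. World frame = base frame: x ahead of the robot, y to its left, z up, the work surface at z = 0. Lengths are in m, angles in rad, forces in N, time in s.
With the tool pointing down it reaches from about 0.3 to 0.875 m from the base axis. Payload 6.4 kg.
Tool frame: the origin (TCP) lies at the very end of the fingers, on their centre line; the grasp point (between the pads) lies 19 mm behind it; z points along the fingers, y is the line along which they close (so a half turn about z gives the same grasp; the last joint's range is limited). The gripper opens to 85 mm and grips with 20 to 120 N. Pads are 22 mm wide; open, the fingers measure 114 mm over their backs; the gripper's body (76 mm by 85 mm) begins 54 mm behind the grasp point. The pads swing forward as they close: fully open they stand 13 mm farther back than shut.
Start: joints at [-1.387, 0.181, 1.607, -0, 1.354, -0.206], TCP at [0.219, -0.532, 0.231] pointing down, gripper open.
Joint ranges: [-2.99, 2.99], [-0.89, 2.07], [0.3, 2.58], [-1.14, 4.28], [0, 2.63], [-3.12, 3.12]. Speed limits (rad/s): [2.57, 2.57, 3.01, 3.14, 3.14, 3.14].

INTERFACE

Orientations are given as a unit quaternion [w, x, y, z].
In Python, from rig import ctrl gives the robot as it stands. The module is installed in compiled form; this text tells all that it offers.
- The arm moves only by the tool play_rows, never from a script. Its argument "moves" is a list of rows, each a list of 3 entries, a list of its own where there are three numbers: the finger opening in cm, from 0 to 8.54, then the shift along the tool's x, y, z in cm, then the turn about the tool's z in degrees. A call has 1 to 10 rows; each row is the pose to reach, as a shift and turn from the pose commanded when the call began, along the tool's axes at that moment; what a row does not reach only later rows make up. A row lasts 1/8 s, in which the tool goes at most 62.5 mm and 10.7 degrees, less where a joint would pass 70% of its speed; a pose out of reach is approached as far as the arm can. A call with a gripper value outside its range is refused whole. The fingers move at their own pace and stop on an object; "squeeze" is the grip in N (left out, the last holds). Time passes only in rows, so rows that repeat a pose let the fingers close. It gives the time, the measured TCP pose, the force, the opening and the grip force at its end, in the units of the state.
- ctrl.sense(): the state, without advancing time (a new reading comes with each control period).
- ctrl.capture(name): name is "scene" or "top"; returns (picture, depth): 384x512x3 uint8, red, green, blue; 384x512 float32, m along the optical axis (not along the pixel's ray), 0 where there is no reading.
- ctrl.camera_info(name): a dict with "vfov" (degrees; the focal length in pixels is half the picture's height over the tangent of half this angle, whatever the lens; pixels are square), "cx", "cy" (the principal point, pixels), "dist_coeffs" ([k1, k2, p1, p2, k3] as OpenCV has them; the pictures are not rectified), "T" (4x4, takes a point from camera to world coordinates). Camera axes: x right, y up, looking along -z (the intrinsics and any distortion apply to the point x, -y, -z); pixel columns grow to the right and rows downward; lengths in m; the calibration is good to about 2 mm. A picture is of the moment at which its call begins. camera_info takes no time and is no camera call.
- ctrl.job_done(): hands the job in; it is judged then, once.
Trained networks look in the newest picture that a camera, given by its name, has taken for a name from the list of things; names that differ only in an ending like _2 or _b are one class to them, and where a whole thing is asked for, a point or a joint stands for the part that bears it (a point fixed in the world has none). Each returns a list of dicts, best first, with "conf" (0 to 1); they miss things now and then, are a little off and sometimes report something else, mostly with a low value. They report only what shows in the picture. A call takes as long as a camera call. They do not tell look-alikes from the thing itself.
- ctrl.cut_out(camera, query): "pixels" (384x512 bool, what is visible of it) and "extent" ([centre column, centre row, width, height] in pixels, round what is visible of it).
The state is a dict: "clock": time; "joint_positions": joint angles; "qd": joint speeds; "joint_efforts": joint torques, N m; "position": TCP position; "ee_rot": TCP orientation; "contact_force": force on the tool from outside, world axes, zero at the start; "moment": the same for the moment, N m; "opening": finger opening in m; "finger_force": force on a finger pad.
Only numpy, scipy, OpenCV 4.12 (cv2) and the standard library are available. Lean on these libraries where they do the work, as an engineer would, in place of code of your own. Each camera call takes 0.05 s, during which the arm holds its last target. There are 200 camera calls.

## Working session

There is one attempt and no reset: what is moved stays moved. The work goes in short steps, Python scripts to look and compute and a tool call to move; the robot and the scene stay as the last step left them, time stands still between calls to the robot, and variables do not carry over. Pictures are saved under pics/ and viewed, at most 10 in all, crops included, and the job is handed in when it is done.

Besides the shell and the picture viewer there is one more tool, called after "Call:" by a JSON object that holds its "method" and its "body", one argument or row to a line. play_rows: Moves the arm, as the interface text tells. Its arguments: {"type":"object","properties":{"moves":{"type":"array","items":{"type":"array"}},"squeeze":{"type":"number"}},"required":["moves"]}

```bash
mkdir -p pics; cat > h.py <<'E'
import numpy as np, cv2
from rig import ctrl
def world(cam, mask, depth):
    i=ctrl.camera_info(cam); H,W=depth.shape
    f=H/2/np.tan(np.radians(i["vfov"])/2)
    K=np.array([[f,0,i["cx"]],[0,f,i["cy"]],[0,0,1]])
    r,c=np.nonzero(mask&(depth>0)); d=depth[r,c]
    n=cv2.undistortPoints(np.stack([c,r],1).astype(float).reshape(-1,1,2),K,np.array(i["dist_coeffs"],float)).reshape(-1,2)
    p=np.stack([n[:,0]*d,-n[:,1]*d,-d,np.ones_like(d)],1)
    return (np.array(i["T"])@p.T).T[:,:3]
E
python3 - <<'E'
from h import *
s=ctrl.sense(); print({k:np.round(s[k],3) for k in s})
ims=[]
for cam in ("scene","top"):
    im,d=ctrl.capture(cam); np.savez(cam,im=im,d=d); ims.append(im)
    for q in ("switch_box","key_a","vial","rollon","beaker"):
        for r in ctrl.cut_out(cam,q)[:5]:
            p=world(cam,r["pixels"],d)
            print(cam,q,round(r["conf"],2),np.round(r["extent"]), np.round(np.median(p,0),3) if len(p) else 0,np.round(np.percentile(p,[3],axis=0),3) if len(p) else 0,np.round(np.percentile(p,[97],axis=0),3) if len(p) else 0)
cv2.imwrite("pics/a.png",cv2.cvtColor(ims[0],cv2.COLOR_RGB2BGR))
cv2.imwrite("pics/b.png",cv2.cvtColor(ims[1],cv2.COLOR_RGB2BGR))
E
```

```text
{'clock': np.float64(0.0), 'joint_positions': array([-1.387,  0.182,  1.608,  0.   ,  1.354, -0.206]), 'qd': array([-0.   ,  0.   , -0.001,  0.001, -0.002, -0.   ]), 'joint_efforts': array([ 1.0000e-03, -4.4487e+01, -3.5134e+01, -0.0000e+00,  9.0000e-03,
       -0.0000e+00]), 'position': array([ 0.218, -0.531,  0.23 ]), 'ee_rot': array([-0.001,  0.981,  0.194,  0.   ]), 'contact_force': array([-0.218,  0.066, -0.455]), 'moment': array([-0.022,  0.001,  0.001]), 'finger_force': np.float64(0.0), 'opening': np.float64(0.086)}
scene switch_box 0.22 [241. 231.  34.  42.] [ 0.434 -0.314  0.039] [[ 0.415 -0.324  0.005]] [[ 0.461 -0.276  0.058]]
scene key_a 0.79 [235. 181.  25.  16.] [ 0.492 -0.147  0.053] [[ 0.479 -0.154  0.045]] [[ 0.513 -0.132  0.059]]
scene key_a 0.65 [290. 209.  26.  11.] [ 0.53  -0.297  0.051] [[ 0.515 -0.306  0.045]] [[ 0.55  -0.28   0.055]]
scene key_a 0.64 [251. 190.  26.  16.] [ 0.506 -0.197  0.052] [[ 0.49  -0.207  0.043]] [[ 0.53  -0.177  0.059]]
scene key_a 0.52 [267. 199.  26.  15.] [ 0.516 -0.247  0.053] [[ 0.501 -0.256  0.044]] [[ 0.537 -0.229  0.059]]
scene 
[... 1957 characters left out ...]
.188  0.003]] [[ 0.417 -0.164  0.067]]
top vial 0.55 [252. 234.  11.  13.] [ 0.429 -0.241  0.048] [[ 0.416 -0.252  0.002]] [[ 0.44  -0.228  0.066]]
top vial 0.46 [213. 277.  16.  12.] [ 0.347 -0.166  0.048] [[ 0.335 -0.18   0.002]] [[ 0.358 -0.156  0.066]]
top rollon 0.68 [227. 128.  18.  23.] [ 0.62  -0.198  0.075] [[ 0.613 -0.21   0.003]] [[ 0.639 -0.184  0.08 ]]
top rollon 0.59 [236. 181. 128.  76.] [ 0.536 -0.207  0.044] [[ 0.469 -0.316  0.029]] [[ 0.591 -0.101  0.048]]
top beaker 0.62 [283. 229.  30.  30.] [ 0.442 -0.302  0.005] [[ 0.415 -0.322  0.001]] [[ 0.462 -0.277  0.06 ]]
top beaker 0.32 [224. 187.  22.  26.] [ 0.51  -0.188  0.057] [[ 0.492 -0.203  0.043]] [[ 0.532 -0.171  0.061]]
```

View pics/a.png

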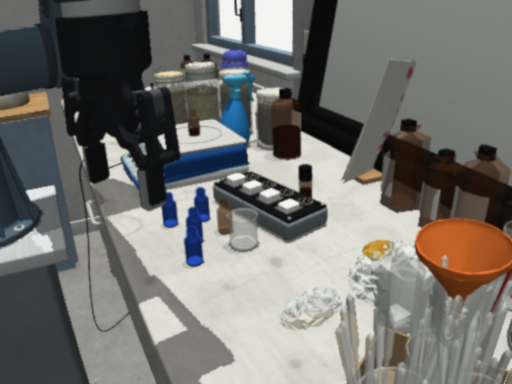

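View pics/b.png

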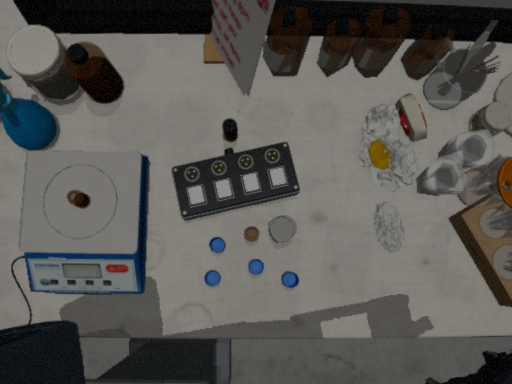

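The scene view shows the box with four keys at about (235,181) to (290,209), the vial at (224,216) and the beaker at (242,232). In the top view the keys run from (196,195) to (277,178), and the rightmost reads about 4 mm low. Blue look-alikes stand in front of the box. Next I fit the row.

```bash
cat >> h.py <<'E'
from scipy.spatial.transform import Rotation as R
def rel(target):
    s=ctrl.sense(); w,x,y,z=s["ee_rot"]
    return np.round(100*R.from_quat([x,y,z,w]).inv().apply(np.array(target)-s["position"]),2)
E
python3 - <<'E'
from h import *
f=np.load("top.npz"); im,d=f["im"],f["d"]
p=world("top",np.ones(d.shape,bool),d).reshape(-1,3) if (d>0).all() else None
m=(d>0)&(im.min(2)>110); P=world("top",m,d)
C=[]
for c in [(.497,-.137),(.508,-.187),(.520,-.237),(.533,-.287)]:
    q=P[(np.hypot(P[:,0]-c[0],P[:,1]-c[1])<.028)&(P[:,2]>.049)&(P[:,2]<.066)]
    r=cv2.minAreaRect((q[:,:2]*1000).astype(np.float32)); print(len(q),np.round(q.mean(0),4),np.round(np.median(q[:,2]),4),np.round(r[0],1),np.round(r[1],1),round(r[2],1)); C.append(r[0])
C=np.array(C)/1000; v=C[0]-C[3]; yaw=np.arctan2(-v[0],v[1]); print("yaw",np.degrees(yaw),"len",np.linalg.norm(v))
u=np.array([-np.sin(yaw),np.cos(yaw)]); c0=C.mean(0)
K=[c0+u*k for k in(.078,.026,-.026,-.078)]; print(np.round(K,4)); np.save("K",K)
m=world("top",(d>0),d); t=m[(abs(m[:,0]-.43)<.02)&(abs(m[:,1]+.45)<.04)]; print("table z",np.median(t[:,2]))
w,x,y,z=ctrl.sense()["ee_rot"]; print(np.round(R.from_quat([x,y,z,w]).as_matrix(),3))
print("to above key1",rel([*K[0],.14]), "per key step",100*R.from_quat([x,y,z,w]).inv().apply([*(K[1]-K[0]),0]))
E
```

```text
218 [ 0.4979 -0.1364  0.0583] 0.0584 [ 498.2 -136.2] [30.3 24.6] 13.3
214 [ 0.5099 -0.1869  0.0586] 0.0587 [ 510.5 -186.8] [30.9 24.5] 13.3
208 [ 0.5222 -0.2375  0.0585] 0.0586 [ 522.4 -237.4] [30.9 24.1] 13.7
206 [ 0.5345 -0.2878  0.0545] 0.0545 [ 535.  -287.9] [30.4 24.3] 12.5
yaw 13.627858377314215 len 0.15611929504135916
[[ 0.4982 -0.1363]
 [ 0.5104 -0.1868]
 [ 0.5227 -0.2374]
 [ 0.5349 -0.2879]]
table z -0.0006160293681764517
[[ 0.925  0.38  -0.   ]
 [ 0.38  -0.925  0.   ]
 [-0.    -0.    -1.   ]]
to above key1 [ 40.9  -25.96   9.13] per key step [-7.87062633e-01  5.14009070e+00 -2.09796741e-04]
```

Call:
{"method": "play_rows", "body": {
  "moves": [
    [0,[5,-3,0],0],
    [0,[10,-6.5,0],2],
    [0,[15,-9.5,0],4],
    [0,[20,-13,0],6],
    [0,[25.5,-16,0],8.7],
    [0,[30.5,-19.5,1],8.7],
    [0,[35.5,-22.5,3],8.7],
    [0,[40.9,-26,6],8.7],
    [0,[40.9,-26,10],8.7],
    [0,[40.9,-26,13],8.7]
  ],
  "squeeze": 20
}}

```text
clock: 1.85
position: [0.498, -0.1342, 0.0996]
ee_rot: [-0.0, 0.993, 0.12, -0.001]
contact_force: [-0.5, -0.0, 0.5]
opening: 0.0001
finger_force: 0.0
```

```bash
python3 - <<'E'
from h import *
K=np.load("K.npy"); s=ctrl.sense(); print({k:np.round(s[k],4) for k in ("clock","position","ee_rot","contact_force","opening")})
for k in K: print(rel([*k,.066]))
im,d=ctrl.capture("scene"); cv2.imwrite("pics/c.png",cv2.resize(cv2.cvtColor(im[110:270,120:360],cv2.COLOR_RGB2BGR),None,fx=3,fy=3))
E
```

```text
{'clock': np.float64(1.85), 'position': array([ 0.498 , -0.1342,  0.0996]), 'ee_rot': array([-4.000e-04,  9.928e-01,  1.200e-01, -5.000e-04]), 'contact_force': array([-0.5051, -0.0358,  0.473 ]), 'opening': np.float64(0.0001)}
[-0.03  0.2   3.36]
[-0.04  5.4   3.35]
[-0.06 10.6   3.35]
[-0.07 15.8   3.34]
```

View pics/c.png

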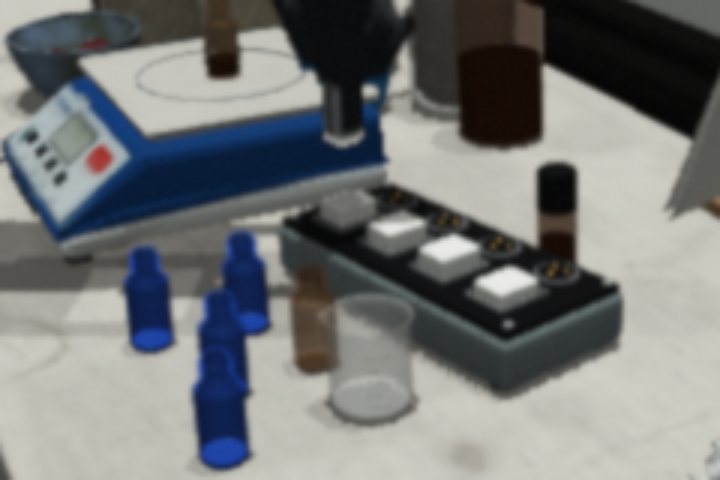

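The closed fingers stand above the left key (crop 345,205), clear of everything around them. I go down slowly.

Call:
{"method": "play_rows", "body": {
  "moves": [
    [0,[0,0.2,2],0],
    [0,[0,0.2,3.3],0],
    [0,[0,0.2,3.7],0],
    [0,[0,0.2,3.8],0],
    [0,[0,0.2,3.9],0],
    [0,[0,0.2,4.0],0],
    [0,[0,0.2,4.1],0],
    [0,[0,0.2,4.2],0],
    [0,[0,0.2,4.2],0]
  ]
}}

```text
clock: 3.02
position: [0.4984, -0.1379, 0.0592]
ee_rot: [-0.0, 0.993, 0.119, -0.0]
contact_force: [-0.7, 0.9, 0.5]
opening: -0.0
finger_force: 0.0
```

Call:
{"method": "play_rows", "body": {
  "moves": [
    [0,[0,0,0.05],0],
    [0,[0,0,0.1],0],
    [0,[0,0,0.15],0],
    [0,[0,0,0.2],0],
    [0,[0,0,0.2],0]
  ]
}}

```text
clock: 3.65
position: [0.4986, -0.1379, 0.0574]
ee_rot: [0.0, 0.993, 0.119, 0.0]
contact_force: [-1.1, -0.4, 3.2]
opening: -0.0
finger_force: 1.7
```

Call:
{"method": "play_rows", "body": {
  "moves": [
    [0,[0,0,-1],0],
    [0,[0,0,-1.5],0],
    [0,[0,2.6,-1.5],0],
    [0,[0,5.1,-1.5],0],
    [0,[0,5.1,-1.0],0],
    [0,[0,5.1,-0.5],0],
    [0,[0,5.1,-0.3],0],
    [0,[0,5.1,-0.15],0],
    [0,[0,5.1,-0.05],0],
    [0,[0,5.1,0],0]
  ]
}}

```text
clock: 4.9
position: [0.5105, -0.1871, 0.0574]
ee_rot: [-0.0, 0.993, 0.119, -0.0]
contact_force: [-2.3, 1.1, 4.6]
opening: -0.0003
finger_force: 1.7
```

Call:
{"method": "play_rows", "body": {
  "moves": [
    [0,[0,0,0],0]
  ]
}}

```text
clock: 5.03
position: [0.5105, -0.1871, 0.0574]
ee_rot: [-0.0, 0.993, 0.119, 0.0]
contact_force: [-2.1, 2.0, 3.9]
opening: 0.0002
finger_force: 1.7
```

Second key yields at the free height. On to the third.

Call:
{"method": "play_rows", "body": {
  "moves": [
    [0,[0,0,-1],0],
    [0,[0,0,-1.5],0],
    [0,[0,2.6,-1.5],0],
    [0,[0,5.2,-1.5],0],
    [0,[0,5.2,-1.0],0],
    [0,[0,5.2,-0.5],0],
    [0,[0,5.2,-0.3],0],
    [0,[0,5.2,-0.15],0],
    [0,[0,5.2,-0.05],0],
    [0,[0,5.2,0],0]
  ]
}}

```text
clock: 6.28
position: [0.5228, -0.2376, 0.0575]
ee_rot: [-0.0, 0.993, 0.119, 0.0]
contact_force: [-1.4, 2.0, 3.3]
opening: -0.0002
finger_force: 1.7
```

Call:
{"method": "play_rows", "body": {
  "moves": [
    [0,[0,0,0],0]
  ]
}}

```text
clock: 6.4
position: [0.5229, -0.2378, 0.0575]
ee_rot: [-0.0, 0.993, 0.119, 0.0]
contact_force: [-0.8, 3.1, 3.6]
opening: 0.0002
finger_force: 1.7
```

Third is free too. Fourth.

Call:
{"method": "play_rows", "body": {
  "moves": [
    [0,[0,0,-1],0],
    [0,[0,0,-1.5],0],
    [0,[0,2.6,-1.5],0],
    [0,[0,5.2,-1.5],0],
    [0,[0,5.2,-1.0],0],
    [0,[0,5.2,-0.5],0],
    [0,[0,5.2,-0.3],0],
    [0,[0,5.2,-0.15],0],
    [0,[0,5.2,-0.05],0],
    [0,[0,5.2,0],0]
  ]
}}

```text
clock: 7.65
position: [0.5351, -0.2884, 0.0574]
ee_rot: [0.0, 0.993, 0.119, 0.0]
contact_force: [-0.1, -0.3, -0.8]
opening: 0.0001
finger_force: 0.0
```

Call:
{"method": "play_rows", "body": {
  "moves": [
    [0,[0,0,0],0]
  ]
}}

```text
clock: 7.78
position: [0.5351, -0.2885, 0.0574]
ee_rot: [0.0, 0.993, 0.119, 0.0]
contact_force: [-0.1, -0.6, 0.2]
opening: 0.0001
finger_force: 0.0
```

No contact at that height, so this is the latched key. I creep down to its top.

Call:
{"method": "play_rows", "body": {
  "moves": [
    [0,[0,0,0.1],0],
    [0,[0,0,0.2],0],
    [0,[0,0,0.25],0],
    [0,[0,0,0.25],0]
  ]
}}

```text
clock: 8.28
position: [0.5351, -0.2886, 0.055]
ee_rot: [0.0, 0.993, 0.119, 0.0]
contact_force: [-2.6, 0.6, 3.6]
opening: 0.0002
finger_force: 1.6
```

The key is firm, with contact about 4 mm lower than the others. I lift off, then press it home and read at the bottom.

Call:
{"method": "play_rows", "body": {
  "moves": [
    [0,[0,0,-0.5],0],
    [0,[0,0,-1],0],
    [0,[0,0,-1],0],
    [0,[0,0,-1],0],
    [0,[0,0,-0.5],0],
    [0,[0,0,0],0],
    [0,[0,0,0.15],0],
    [0,[0,0,0.3],0],
    [0,[0,0,0.4],0],
    [0,[0,0,0.4],0]
  ]
}}

```text
clock: 9.52
position: [0.535, -0.2884, 0.0511]
ee_rot: [-0.0, 0.993, 0.119, -0.0]
contact_force: [-1.4, 0.7, 5.7]
opening: 0.0001
finger_force: 2.7
```

Call:
{"method": "play_rows", "body": {
  "moves": [
    [0,[0,0,0.05],0],
    [0,[0,0,0.1],0],
    [0,[0,0,0.1],0]
  ]
}}

```text
clock: 9.9
position: [0.535, -0.2885, 0.0502]
ee_rot: [-0.0, 0.993, 0.119, -0.0]
contact_force: [-4.1, 3.0, 10.7]
opening: 0.0001
finger_force: 5.3
```

Call:
{"method": "play_rows", "body": {
  "moves": [
    [0,[0,0,0.04],0],
    [0,[0,0,0.08],0],
    [0,[0,0,0.08],0]
  ]
}}

```text
clock: 10.28
position: [0.535, -0.2885, 0.0502]
ee_rot: [-0.0, 0.993, 0.119, -0.0]
contact_force: [-4.9, 2.8, 12.2]
opening: 0.0005
finger_force: 6.0
```

The tip has stopped moving while the force rises, so the key is at its stop. I lift away and check.

Call:
{"method": "play_rows", "body": {
  "moves": [
    [0,[0,0,-0.5],0],
    [0,[0,0,-1.5],0],
    [0,[0,0,-4],0],
    [0,[0,0,-8],0],
    [0,[-2,4,-13],0],
    [0,[-6,8,-15],0],
    [0,[-11,12,-15],0],
    [0,[-16,15,-15],0],
    [0,[-20,17,-15],0],
    [0,[-20,17,-15],0]
  ]
}}

```text
clock: 11.52
position: [0.378, -0.5031, 0.1988]
ee_rot: [0.0, 0.993, 0.116, -0.0]
contact_force: [0.4, 0.1, 0.4]
opening: -0.0002
finger_force: 0.0
```

```bash
python3 - <<'E'
from h import *
K=np.load("K.npy")
im,d=ctrl.capture("top"); m=(d>0)&(im.min(2)>100); P=world("top",m,d)
for k in K:
    q=P[(np.hypot(*(P[:,:2]-k).T)<.012)&(P[:,2]>.047)&(P[:,2]<.066)]; print(len(q),np.round(np.median(q[:,2]),4) if len(q) else 0)
for q in ("beaker","rollon","vial"):
    for r in ctrl.cut_out("top",q)[:5]: print(q,round(r["conf"],2),np.round(r["extent"]))
s=ctrl.sense(); print(s["clock"],s["position"],s["contact_force"])
cv2.imwrite("pics/d.png",cv2.cvtColor(im,cv2.COLOR_RGB2BGR))
E
```

```text
128 0.0589
133 0.0585
129 0.0586
124 0.0584
beaker 0.56 [283. 228.  30.  26.]
rollon 0.78 [228. 128.  18.  26.]
rollon 0.52 [252. 181.  18.  18.]
vial 0.76 [214. 277.  16.  14.]
vial 0.61 [218. 246.  20.  12.]
vial 0.58 [290. 281.  17.  16.]
vial 0.52 [251. 235.  16.  16.]
vial 0.49 [253. 266.  13.  18.]
11.725 [ 0.38164217 -0.49997916  0.19886306] [0.24213893 1.04263544 0.66288413]
```

View pics/d.png

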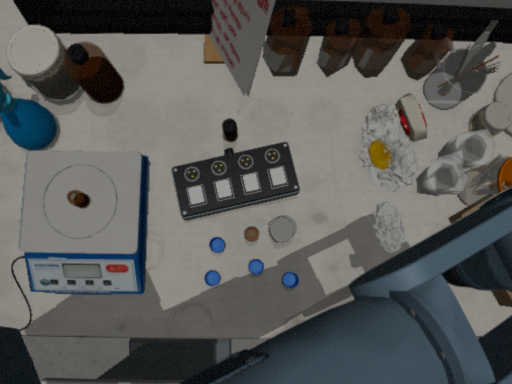

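The top view shows all four keys level, with the right key at (277,178) now up. The vial (251,234), beaker (283,229) and bottle (229,129) have not moved, and the arm is clear.

```bash
python3 -c "
from rig import ctrl
print(ctrl.job_done())"
```

```text
the job is handed in; nothing more can be done
None
```

I tapped the four keys in order from left to right. The rightmost was the latched one, so I pressed it to its stop and it came up level with the rest; the vial, bottle and beaker did not move, and the job is handed in (no verdict returned).

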